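Proof-pull the binding post with the sprung pull gauge

TASK

Before cloth is tied to it, check that the headed steel binding post on its wooden board is firm: pick up the pull gauge by its barrel, hang the eye of its rod over the post below the head, and draw the gauge out level, clear of the bench, until the broad black band on the rod has just come fully out of the barrel's mouth. Stop there and keep holding it: the job finishes with the gauge still in the gripper, drawn to that mark against its spring. Do not run the rod on towards its end stop, and leave the mug, tin, jar and wooden blocks where they stand.

Things in the scene. Friction and masses are not known exactly. Their poses are not given: they have to be found in the camera images.
- gauge: Pull gauge (spring balance), loose, about 0.3 kg, lying level. Barrel 130 mm long: 26 mm tube, dark 32 mm end collars, and round its middle a black ribbed grip 70 mm long, 30 mm wide (y), 32 mm high, flat below: grip it there across y. Origin: on the barrel's axis at its middle, 16 mm above the bench. x runs along the barrel to the rod and eye, z is up. A stud behind ends at x = -73 mm.
- gauge_mouth (a point): Centre of the barrel's mouth, where the rod comes out, 65 mm along x from the gauge's origin. Axes as the gauge's.
- gauge_eye (a point): Centre of the hole of the eye on the rod's end: a flat steel ring lying level (hole along the gauge's z), 42 mm outside, 22 mm hole, 7 mm thick, centred on the barrel's axis, 110 mm along x from the gauge's origin with the rod home, farther by the joint value when drawn. Axes as the gauge's.
- gauge_rod (a joint): How far the 12 mm rod is drawn out of the barrel, m: 0 home (at the start), 0.060 end stop. An inner spring pulls it home: 2 N at 0 and 250 N/m more, 12 N at the mark. Marks on the rod, hidden when home: thin black rings (1 mm) at 10, 20, 30, 50 mm and one broad black band 6 mm wide, which first shows at 0.034 and is just fully out of the mouth at 0.040.
- stand: Binding board, immovable: wood, 22 mm thick, x -35 to 105 mm, y +-50 mm from its origin, which is on the post's axis at bench level; z up. Post: 36 mm flange up to z = 34 mm, 10 mm steel post, 15 mm head from z = 88 to 96 mm. Behind it at x 75, y 22 mm a bobbin 38 mm wide, 78 mm high. Draw the gauge on its -x side, towards the robot. It stands on the left or the right.
- post_top (a point): Top centre of the post's head, 96 mm above the bench, on the post's axis. z is up.
- bobbin_board: The other board, of the same size, screwed down: a plain 12 mm wooden pin without a head (at its origin, top 84 mm high) and two bobbins. Not used; it stands on the other side of the bench.
- mug: White mug, 80 mm across, 90 mm high, between the boards. Loose; leave alone. Origin: centre of its underside.
- tin: Open steel tin, 90 mm across, 40 mm high, on the left. Loose; leave alone. Origin: centre of its underside.
- jar: White lidded jar, 72 mm across, 75 mm high, on the right. Loose; leave alone. Origin: centre of its underside.
- blocks: Stack of two dark indigo-stained wooden blocks, 126 x 64 mm, 37 mm high, on the right near the robot. Loose; leave alone. Origin: centre of its underside.
There are look-alikes about, which are no part of the job. Of the things that look like the gauge, take the one that is farthest to the robot's left at the start.

How it is judged:
By the outcome, as a careful person would: the job done as asked, in the order asked, and still so for the second after the job is handed in, while the arm keeps its last pose, push and grip.
It also fails if it takes over 45 s, if anything falls off the work surface, if the arm or the gripper's body presses on something with over 40 N, if the wrist force passes 120 N, or if a joint passes its speed limit or range.

ROBOT

A 6-joint arm with a two-finger parallel gripper is mounted at the origin on the work surface. World frame = base frame: x ahead of the robot, y to its left, z up, the work surface at z = 0. Lengths are in mm, angles in rad, forces in N, time in s.
With the tool pointing down it reaches from about 350 to 875 mm from the base axis. Payload 4.2 kg.
Tool frame: the origin (TCP) lies midway between the tips of the shut fingers; the grasp point (between the pads) lies 19 mm behind it; x points along the fingers, y is the direction in which the jaws open and shut, and the axes are right-handed (so a half turn about x gives the same grasp; the last joint's range is limited). The gripper opens to 85 mm and grips with 20 to 120 N. Pads are 22 mm wide; open, the fingers measure 114 mm over their backs; the gripper's body (76 mm by 85 mm) begins 54 mm behind the grasp point. The pads swing forward as they close: fully open they stand 13 mm farther back than shut.
Start: joints at [1.563, 0.385, 0.008, 0, -1.194, -0.259], TCP at [164.747, 602.875, 231.312] pointing down, gripper open.
Joint ranges: [-3.14, 3.14], [-1.21, 2.06], [-1.07, 1.41], [-3.16, 2.05], [-2.99, -0.16], [-3.1, 3.1]. Speed limits (rad/s): [2.79, 2.79, 3.14, 3.14, 3.14, 3.14].

INTERFACE

Orientations are given as a unit quaternion [x, y, z, w].
In Python, from bench import readout, imaging, arm gives the robot as it stands.
- The arm moves only by the tool arm_command, never from a script. Its argument "increments" is a list of rows, each a list of 3 entries, a list of its own where there are three numbers: the turn, a rotation vector about the world's x, y, z in degrees, then the shift along the world's x, y, z in mm, then the closure, from 0 (fully open) to 1 (shut). In form: [[[ax, ay, az], [tx, ty, tz], fingers], ...]. A call has exactly 5 rows; each row is the pose to reach, as a shift and turn from the pose measured when the call began; what a row does not reach only later rows make up. A row lasts 1/10 s, in which the tool goes at most 50 mm and 8.59 degrees, less where a joint would pass 70% of its speed; a pose out of reach is approached as far as the arm can. A call with a gripper value outside its range is refused whole. The fingers move at their own pace and stop on an object; the grip force is fixed at half the most. Time passes only in rows, so rows that repeat a pose let the fingers close, or fill a call up. It gives the time, the measured TCP pose, the force and the opening at its end, in the units of the state.
- readout.read_state(): the state, without advancing time (a new reading comes with each control period).
- imaging.get_image(name): name is "side" or "top" or "wrist"; returns (picture, depth): 384x512x3 uint8, blue, green, red; 384x512 float32, mm along the optical axis (not along the pixel's ray), 0 where there is no reading.
- imaging.camera_info(name): a dict with "vfov" (degrees; the focal length in pixels is half the picture's height over the tangent of half this angle, whatever the lens; pixels are square), "cx", "cy" (the principal point, pixels), "D" ([k1, k2, p1, p2, k3] as OpenCV has them; the pictures are not rectified), "eye" and "rotation" of the camera in the world; the wrist camera has in their place "T_tool_cam" (4x4, takes a point from camera to tool coordinates, whose origin is the TCP and whose axes are the tool frame's). Camera axes: x right, y down, z forward; pixel columns grow to the right and rows downward; lengths in mm; the calibration is good to about 2 mm. A picture is of the moment at which its call begins: read the wrist's pose just before it. camera_info takes no time and is no camera call.
- arm.job_done(): hands the job in, once; it reports no verdict.
The state is a dict: "clock": time; "joints": joint angles; "joint_vel": joint speeds; "joint_efforts": joint torques, N m; "position": TCP position; "ee_rot": TCP orientation; "contact_force": force on the tool from outside, world axes, zero at the start; "wrist_torque": the same for the moment, N m; "gripper_width": finger opening in mm.
Only numpy, scipy, OpenCV 4.12 (cv2) and the standard library are available. Lean on these libraries where they do the work, as an engineer would, in place of code of your own. Each camera call takes 0.05 s, during which the arm holds its last target. There are 200 camera calls.

## Working session

There is one attempt and no reset: what is moved stays moved. The work goes in short steps, Python scripts to look and compute and a tool call to move; the robot and the scene stay as the last step left them, time stands still between calls to the robot, and variables do not carry over. Pictures are saved under pics/ and viewed, about 8 in all and at most 12, crops included, and the job is handed in when it is done.

Besides the shell and the picture viewer there is one more tool, called after "Call:" as name(argument=value, ...), one argument or row to a line, values as JSON. arm_command: Moves the arm, as the interface text tells. Its arguments: {"type":"object","properties":{"increments":{"type":"array","items":{"type":"array"}}},"required":["increments"]}

```bash
mkdir -p pics; cat > h.py <<'E'
import numpy as np, cv2, json
from bench import readout, imaging, arm
from scipy.spatial.transform import Rotation as R
def snap(name,out):
    s=readout.read_state(); im,d=imaging.get_image(name)
    cv2.imwrite(f'pics/{out}.png',im); 
    i=imaging.camera_info(name)
    if 'eye' in i: Rc=np.array(i['rotation']); e=np.array(i['eye'])
    else:
        T=np.eye(4);T[:3,:3]=R.from_quat(s['ee_rot']).as_matrix();T[:3,3]=s['position']
        T=T@np.array(i['T_tool_cam']);Rc=T[:3,:3];e=T[:3,3]
    f=192/np.tan(np.radians(i['vfov'])/2)
    K=np.array([[f,0,i['cx']],[0,f,i['cy']],[0,0,1.]])
    np.savez(f'pics/{out}.npz',d=d,Rc=Rc,e=e,K=K,D=np.array(i['D'],float))
    return s
def pt(out,u,v,z=None):
    q=np.load(f'pics/{out}.npz')
    n=cv2.undistortPoints(np.array([[[u,v]]],float),q['K'],q['D'])[0,0]
    r=q['Rc']@np.array([n[0],n[1],1.]); 
    if z is None: 
        w=q['d'][int(round(v))-1:int(round(v))+2,int(round(u))-1:int(round(u))+2]; t=np.median(w)
    else: t=(z-q['e'][2])/r[2]
    return np.round(q['e']+t*r,1)
def proj(out,P):
    q=np.load(f'pics/{out}.npz');Rc=q['Rc']
    return np.round(cv2.projectPoints(np.array([P],float),cv2.Rodrigues(Rc.T)[0],-Rc.T@q['e'],q['K'],q['D'])[0][0,0],1)
def crop(out,x0,y0,x1,y1,k,name):
    im=cv2.imread(f'pics/{out}.png')[y0:y1,x0:x1]; cv2.imwrite(f'pics/{name}.png',cv2.resize(im,None,fx=k,fy=k,interpolation=cv2.INTER_CUBIC))
E
python3 - <<'E'
from h import *
s=snap('top','t0'); snap('side','s0'); print(s)
a=cv2.imread('pics/t0.png');b=cv2.imread('pics/s0.png')
cv2.imwrite('pics/t0b.png',cv2.resize(a,(800,600)))
E
```

```text
{'clock': 0.0, 'joints': array([ 1.56256262e+00,  3.85560614e-01,  6.64393837e-03, -5.25713611e-04,
       -1.19399022e+00, -2.58597997e-01]), 'joint_vel': array([ 0.00019474, -0.00086586, -0.0006691 , -0.00212451,  0.00040474,
       -0.00162198]), 'joint_efforts': array([ 1.10355199e-03, -3.92286944e+01,  1.88399577e+01,  4.18607980e+00,
       -4.56464215e-03, -6.10223818e-07]), 'position': array([164.61940399, 602.33246222, 230.22225246]), 'ee_rot': array([-0.70073516,  0.09488947,  0.70089164,  0.09336561]), 'contact_force': array([ 0.99852825, -0.35027549,  0.432933  ]), 'wrist_torque': array([ 0.03107522,  0.04748617, -0.03374451]), 'gripper_width': 85.22143067517243}
```

View pics/t0b.png

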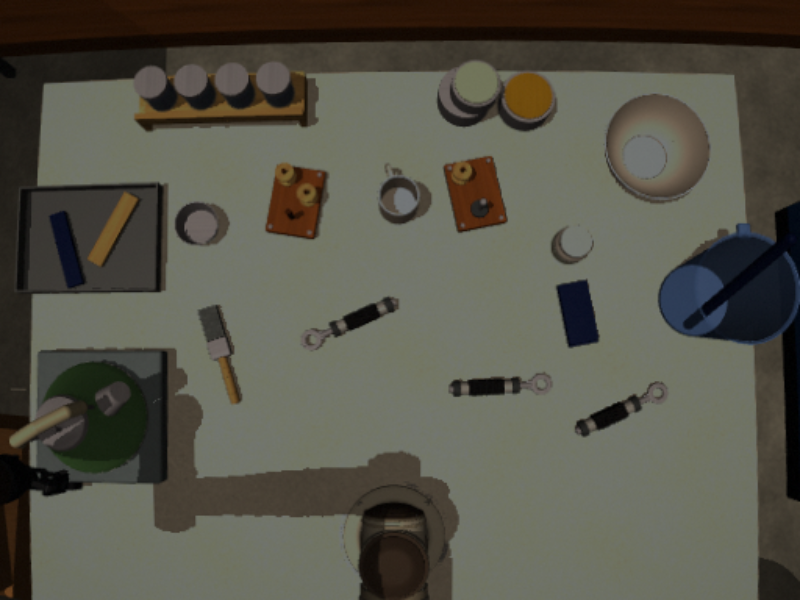

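View pics/s0.png

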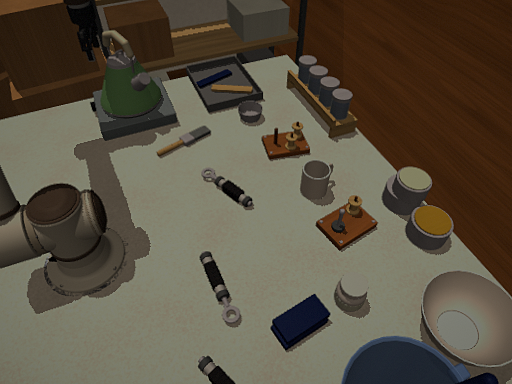

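The top view shows three gauge look-alikes (800x600 pixels): (350,322), (500,386) and (622,410). The leftmost is (350,322), with its eye at (313,339). The headed post is at (480,207) on the right board. The left board has a plain pin at (292,214).

```bash
python3 - <<'E'
from h import *
a=cv2.imread('pics/t0.png')
c1=cv2.resize(a[180:230,185:265],None,fx=5,fy=5,interpolation=cv2.INTER_CUBIC)
c2=cv2.resize(a[95:155,275:335],None,fx=5,fy=5,interpolation=cv2.INTER_CUBIC)
c=np.zeros((300,700,3),np.uint8);c[:250,:400]=c1;c[:,400:]=c2;cv2.imwrite('pics/c0.png',cv2.convertScaleAbs(c,alpha=1.6))
k=.64
for u,v in [(313,339),(395,303),(340,326)]: print(pt('t0',u*k,v*k,16))
for u,v in [(480,205),(482,209)]: print(pt('t0',u*k,v*k),pt('t0',u*k,v*k,96))
print('board corners',[pt('t0',u*k,v*k,22) for u,v in [(446,161),(492,156),(507,223),(459,231)]])
E
```

```text
Traceback (most recent call last):
  File "h.py", line 19, in pt
    r=q['Rc']@np.array([n[0],n[1],1.]);
      ~~~~~~~^~~~~~~~~~~~~~~~~~~~~~~~~
ValueError: matmul: Input operand 1 has a mismatch in its core dimension 0, with gufunc signature (n?,k),(k,m?)->(n?,m?) (size 3 is different from 4)
```

View pics/c0.png

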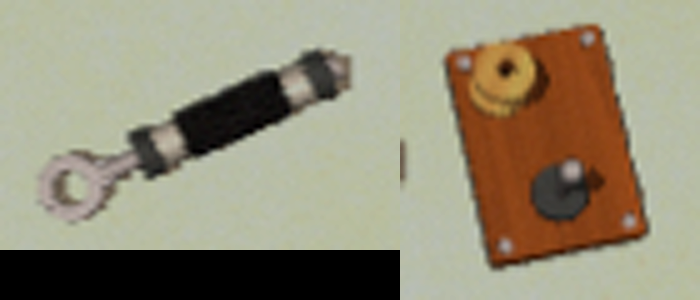

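The crop confirms the gauge: eye at (198.6,217.6), stud end at (255,194). It also shows the headed post, with its head at (309.2,129). Next I'll fix the quaternion handling.

```bash
sed -i "s/Rc=np.array(i\['rotation'\]);/Rc=R.from_quat(i['rotation']).as_matrix() if np.size(i['rotation'])==4 else np.array(i['rotation']);/" h.py; python3 - <<'E'
from h import *
i=imaging.camera_info('top');print(i['rotation'],i['eye'])
for n in('t0','s0'):
    q=dict(np.load(f'pics/{n}.npz'))
    if q['Rc'].ndim==1: q['Rc']=R.from_quat(q['Rc']).as_matrix()
    np.savez(f'pics/{n}.npz',**q)
e=pt('t0',198.6,217.6,16);m=pt('t0',213.5,211,16);b=pt('t0',255,194,16)
print(e,m,b,np.linalg.norm(e-b),np.degrees(np.arctan2(*(e-b)[1::-1])))
print('origin',e+(b-e)*110/183)
print('head',pt('t0',309.2,129,96),pt('t0',309.2,129))
c=[pt('t0',*p,22) for p in [(284.4,106),(314.4,100),(324.6,141.4),(293,148.6)]]
print('board',c,np.degrees(np.arctan2(*(c[0]-c[3])[1::-1])),np.degrees(np.arctan2(*(c[1]-c[2])[1::-1])))
print('tool axes',R.from_quat(readout.read_state()['ee_rot']).as_matrix().round(2))
print(imaging.camera_info('wrist'))
E
```

```text
[-0.70169399  0.71104903 -0.03059356  0.03314884] [ 339.34098294   -3.95124365 1466.81272293]
[385.8 160.1  16. ] [405.7 113.8  16. ] [456.8 -15.3  16. ] 189.2251568898808 112.0375634718934
origin [428.47759563  54.66830601  16.        ]
head [ 642.2 -178.8   96. ] [ 642.7 -179.1   94. ]
board [array([ 733.5, -112. ,   22. ]), array([ 752.2, -207.6,   22. ]), array([ 618.5, -235.6,   22. ]), array([ 596.7, -135.8,   22. ])] 9.86934197389881 11.82817162291837
tool axes [[-0.   -0.26 -0.96]
 [-0.   -0.96  0.26]
 [-1.    0.   -0.  ]]
{'vfov': 59.147051398238794, 'cx': 258.8416013329319, 'cy': 187.95840224993577, 'D': array([-0.08913086,  0.        ,  0.        ,  0.        ,  0.        ]), 'T_tool_cam': array([[ 9.22253391e-04, -3.01698629e-01,  9.53402898e-01,
        -1.42209945e+02],
       [ 9.99999395e-01,  8.50628946e-04, -6.98151062e-04,
        -1.27801600e-01],
       [-6.00360885e-04,  9.53402965e-01,  3.01699231e-01,
        -7.74859704e+01],
       [ 0.00000000e+00,  0.00000000e+00,  0.00000000e+00,
         1.00000000e+00]])}
```

```bash
python3 - <<'E'
from h import *
q=np.load('pics/t0.npz');d=q['d'];v,u=np.mgrid[0:384,0:512]
n=cv2.undistortPoints(np.stack([u.ravel(),v.ravel()],1).astype(float)[:,None],q['K'],q['D'])[:,0]
P=(np.c_[n,np.ones(len(n))]*d.reshape(-1,1))@q['Rc'].T+q['e']
P=P[d.ravel()>0]
for x in range(0,500,50):
  print(x,[int(max(P[(abs(P[:,0]-x-25)<25)&(abs(P[:,1]-y-25)<25)][:,2],default=-1)) for y in range(-50,800,50)])
E
```

```text
0 [247, 245, 231, 7, 12, 7, 8, 9, 9, 9, 576, 567, 9, 10, 7, 5, -4]
50 [230, 231, 186, 6, 9, 8, 9, 6, 7, 6, 6, 9, 10, 46, 7, 6, -7]
100 [8, 6, 9, 6, 8, 7, 10, 5, 7, 44, 57, 351, 444, 100, 55, 52, -1]
150 [7, 10, 8, 8, 6, 6, 10, 10, 7, 42, 111, 349, 450, 259, 54, 53, -1]
200 [8, 6, 8, 5, 6, 6, 6, 7, 7, 49, 136, 305, 390, 382, -1, 2, -7]
250 [9, 8, 7, 6, 6, 9, 8, 22, 7, 52, 203, 307, 316, 226, 126, 56, -6]
300 [7, 7, 6, 12, 7, 7, 8, 25, 21, 53, 196, 185, 179, 171, 91, 52, -4]
350 [9, 7, 7, 29, 25, 9, 9, 25, 25, 11, 54, 56, 57, 55, 55, 53, -1]
400 [29, 40, 37, 36, 23, 7, 6, 24, 22, 8, 7, 6, 6, 8, 7, 6, -1]
450 [28, 34, 31, 6, 7, 9, 8, 18, 19, 5, 38, 39, 37, 39, 37, 38, 38]
```

Call:
arm_command(
  increments=[
    [[0,0,0],[0,0,50],0],
    [[0,0,0],[0,0,100],0],
    [[0,0,5],[0,0,140],0],
    [[0,0,13],[0,-30,150],0],
    [[0,0,21],[10,-80,150],0],
  ],
)

```text
clock: 0.6
position: [173.9, 524.9, 380.8]
ee_rot: [0.706, 0.038, -0.706, 0.038]
contact_force: [0.5, 0.2, -0.5]
gripper_width: 85.3
```

```bash
python3 -c "
from h import *
s=readout.read_state();print(s['joints'],s['position'])"
```

```text
[ 1.54432154e+00  1.94024191e-01  1.07443155e-01  4.15372301e-04
 -1.48376255e+00  1.33385922e-01] [173.87803012 524.85950483 380.7922884 ]
```

Call:
arm_command(
  increments=[
    [[0,0,8],[20,-45,0],0],
    [[0,0,16],[40,-90,0],0],
    [[0,0,24],[65,-135,0],0],
    [[0,0,32],[90,-180,-10],0],
    [[0,0,40],[115,-220,-40],0],
  ],
)

```text
clock: 1.1
position: [285.4, 310.7, 347.7]
ee_rot: [0.652, 0.28, -0.648, 0.277]
contact_force: [1.4, 1.6, 0.1]
gripper_width: 85.5
```

Call:
arm_command(
  increments=[
    [[0,0,8],[25,-40,-30],0],
    [[0,0,16],[50,-80,-60],0],
    [[0,0,24],[75,-120,-90],0],
    [[0,0,32],[100,-160,-120],0],
    [[0,0,40],[125,-200,-150],0],
  ],
)

```text
clock: 1.6
position: [383.9, 153.3, 229.5]
ee_rot: [0.528, 0.474, -0.525, 0.47]
contact_force: [1.2, 1.0, 0.2]
gripper_width: 85.5
```

```bash
python3 -c "
from h import *
s=readout.read_state();print(s['joints'],s['position'],s['clock']);print(R.from_quat(s['ee_rot']).as_matrix().round(3))"
```

```text
[ 0.77248105  0.01500232 -0.4718108  -0.00641017 -1.08005925  2.26366542] [383.90575045 153.34059466 229.51521514] 1.6
[[-0.001  0.994 -0.108]
 [ 0.007 -0.108 -0.994]
 [-1.    -0.002 -0.007]]
```

Call:
arm_command(
  increments=[
    [[0,0,7],[15,-30,-20],0],
    [[0,0,14],[30,-60,-40],0],
    [[0,0,21],[44,-90,-60],0],
    [[0,0,28],[44,-98,-80],0],
    [[0,0,28],[44,-98,-80],0],
  ],
)

```text
clock: 2.1
position: [425.8, 53.2, 146.8]
ee_rot: [0.396, 0.588, -0.399, 0.581]
contact_force: [-0.2, -0.7, 0.0]
gripper_width: 85.4
```

```bash
python3 -c "
from h import *
s=snap('wrist','w1');print(s['joints'],s['position'],s['clock']);print(R.from_quat(s['ee_rot']).as_matrix().round(3))"
```

```text
[ 0.50025269  0.1454054  -0.56115406 -0.00995716 -0.87274451  3.02420538] [425.76097825  53.21473552 146.80660113] 2.1
[[-0.011  0.93   0.368]
 [ 0.003  0.368 -0.93 ]
 [-1.    -0.009 -0.007]]
```

View pics/w1.png

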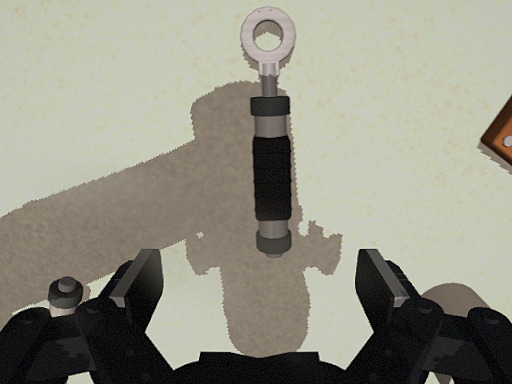

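The wrist view shows the gauge in line with the tool: eye at (268,36), grip from (272,136) to (272,219), rear collar at (273,242).

```bash
python3 -c "
from h import *
e=pt('w1',268,36,18);b=pt('w1',273,240,26);g1=pt('w1',272.5,137,32);g2=pt('w1',272.5,219,32)
print(e,b,g1,g2,(g1+g2)/2,np.linalg.norm(g1-g2)); d=e-(g1+g2)/2;print(np.linalg.norm(d[:2]),np.degrees(np.arctan2(d[1],d[0])))
d=e-b;print(np.degrees(np.arctan2(d[1],d[0])),pt('w1',272,180))
print('img centre col at x',[proj('w1',[425.8+t*-.375,53.2+t*.927,16]) for t in (0,60,110)])"
```

```text
[390.4 159.3  18. ] [455.6   9.3  26. ] [421.1  91.6  32. ] [446.7  29.3  32. ] [433.9   60.45  32.  ] 67.35465833927151
107.99802081519829 113.75240808449979
113.49297856924012 [433.7  59.9  31.7]
img centre col at x [array([259.7, 178.6]), array([259.2, 105.6]), array([258.7,  38.7])]
```

Call:
arm_command(
  increments=[
    [[0,0,1],[8,7,-40],0],
    [[0,0,1],[8,7,-80],0],
    [[0,0,1],[8,7,-115],0],
    [[0,0,1],[8,7,-138],0],
    [[0,0,1],[8,7,-145],0],
  ],
)

```text
clock: 2.65
position: [434.6, 62.1, 2.5]
ee_rot: [0.391, 0.591, -0.394, 0.585]
contact_force: [0.3, -0.5, 0.0]
gripper_width: 85.2
```

Call:
arm_command(
  increments=[
    [[0,0,0],[0,0,-1],0.4],
    [[0,0,0],[0,0,-1],0.7],
    [[0,0,0],[0,0,-1],1],
    [[0,0,0],[0,0,-1],1],
    [[0,0,0],[0,0,-1],1],
  ],
)

```text
clock: 3.15
position: [434.7, 62.2, 2.8]
ee_rot: [0.392, 0.591, -0.394, 0.585]
contact_force: [-2.6, 1.1, 7.2]
gripper_width: 29.2
```

Call:
arm_command(
  increments=[
    [[0,0,0],[0,0,0],1],
    [[0,0,0],[0,0,0],1],
    [[0,0,0],[0,0,0],1],
    [[0,0,0],[0,0,0],1],
    [[0,0,0],[0,0,0],1],
  ],
)

```text
clock: 3.65
position: [434.7, 62.2, 2.8]
ee_rot: [0.392, 0.591, -0.394, 0.585]
contact_force: [-1.1, -0.5, 1.4]
gripper_width: 29.1
```

```bash
python3 -c "
from h import *
s=readout.read_state();print(s['joints'],s['position'],s['clock'],s['contact_force']);print(R.from_quat(s['ee_rot']).as_matrix().round(3))"
```

```text
[ 0.50962732  0.40966496 -0.69715418 -0.01481819 -0.47033538  3.03835312] [434.66762162  62.17029594   2.80277469] 3.65 [-1.07823581 -0.45004421  1.37608744]
[[-0.009  0.924  0.383]
 [ 0.003  0.383 -0.924]
 [-1.    -0.007 -0.006]]
```

Call:
arm_command(
  increments=[
    [[0,0,0],[0,0,20],1],
    [[0,0,0],[0,0,50],1],
    [[0,0,0],[0,0,90],1],
    [[0,0,-6],[0,-10,120],1],
    [[0,0,-13],[0,-20,130],1],
  ],
)

```text
clock: 4.15
position: [436.3, 42.7, 135.9]
ee_rot: [0.459, 0.541, -0.456, 0.537]
contact_force: [0.8, 0.1, -2.6]
gripper_width: 29.1
```

Call:
arm_command(
  increments=[
    [[0,0,-7],[10,-25,0],1],
    [[0,0,-15],[20,-50,0],1],
    [[0,0,-23],[30,-75,0],1],
    [[0,0,-31],[40,-100,0],1],
    [[0,0,-39],[50,-120,0],1],
  ],
)

```text
clock: 4.65
position: [485.9, -78.6, 135.2]
ee_rot: [0.614, 0.355, -0.611, 0.351]
contact_force: [-0.1, 0.4, -2.7]
gripper_width: 29.0
```

Call:
arm_command(
  increments=[
    [[0,0,-7],[10,-25,0],1],
    [[0,0,-15],[20,-50,0],1],
    [[0,0,-23],[30,-75,0],1],
    [[0,0,-31],[35,-95,0],1],
    [[0,0,-38],[35,-105,0],1],
  ],
)

```text
clock: 5.15
position: [520.9, -185.0, 134.2]
ee_rot: [0.696, 0.133, -0.693, 0.131]
contact_force: [-0.2, 0.3, -2.8]
gripper_width: 28.8
```

```bash
python3 -c "
from h import *
s=readout.read_state();print(s['joints'],s['position'],s['clock'],s['contact_force'],s['gripper_width']);print(R.from_quat(s['ee_rot']).as_matrix().round(3))"
```

```text
[-0.05076923  0.35313117 -0.30499688 -0.00609378 -0.90878759  2.00095815] [ 520.9090851  -185.03935375  134.18935819] 5.15 [-0.228628    0.32528202 -2.81584052] 28.838650908799334
[[ 0.004  0.367 -0.93 ]
 [ 0.005 -0.93  -0.367]
 [-1.    -0.003 -0.006]]
```

Call:
arm_command(
  increments=[
    [[0,0,-6],[-8,-12,0],1],
    [[0,0,-10.5],[-15,-21,0],1],
    [[0,0,-10.5],[-15,-21,-5],1],
    [[0,0,-10.5],[-15,-21,-5],1],
    [[0,0,-10.5],[-15,-21,-5],1],
  ],
)

```text
clock: 5.65
position: [505.9, -205.6, 128.7]
ee_rot: [0.705, 0.07, -0.702, 0.067]
contact_force: [0.1, -0.3, -3.2]
gripper_width: 29.4
```

```bash
python3 -c "
from h import *
s=snap('wrist','w2');print(s['joints'],s['position'],s['clock']);print(R.from_quat(s['ee_rot']).as_matrix().round(3))"
```

```text
[-0.09155659  0.34932923 -0.3278779  -0.00551201 -0.8899583   1.85962892] [ 505.91544729 -205.63900664  128.6918576 ] 5.65
[[ 0.004  0.193 -0.981]
 [ 0.004 -0.981 -0.193]
 [-1.    -0.003 -0.005]]
```

View pics/w2.png

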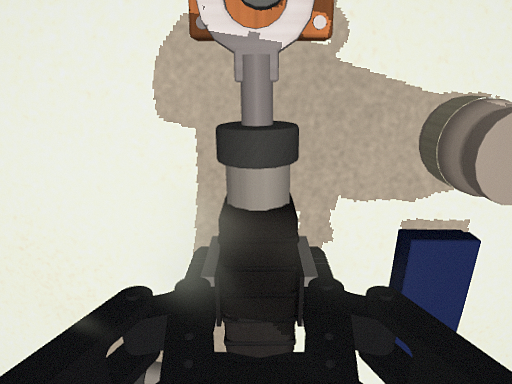

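The eye is centred on column 257 at the top edge and the mouth is at row 124. The post is not in view yet, so I'll step aside to see the post head next to the eye.

Call:
arm_command(
  increments=[
    [[0,0,0],[20,-15,0],1],
    [[0,0,0],[40,-25,0],1],
    [[0,0,0],[50,-31,0],1],
    [[0,0,0],[50,-31,0],1],
    [[0,0,0],[50,-31,0],1],
  ],
)

```text
clock: 6.2
position: [555.3, -236.0, 128.4]
ee_rot: [0.705, 0.07, -0.703, 0.067]
contact_force: [-1.1, -0.0, -2.9]
gripper_width: 29.2
```

```bash
python3 -c "
from h import *
s=snap('wrist','w3');print(s['position'],s['clock']);print(R.from_quat(s['ee_rot']).as_matrix().round(3))
print(proj('w3',[642,-179,96]))
im=cv2.imread('pics/w3.png')[0:190,130:390];cv2.imwrite('pics/w3c.png',cv2.resize(im,None,fx=3,fy=3,interpolation=cv2.INTER_CUBIC))"
```

```text
[ 555.27909718 -236.03811868  128.38476135] 6.2
[[ 0.003  0.193 -0.981]
 [ 0.005 -0.981 -0.193]
 [-1.    -0.004 -0.004]]
[179.   43.7]
```

View pics/w3c.png

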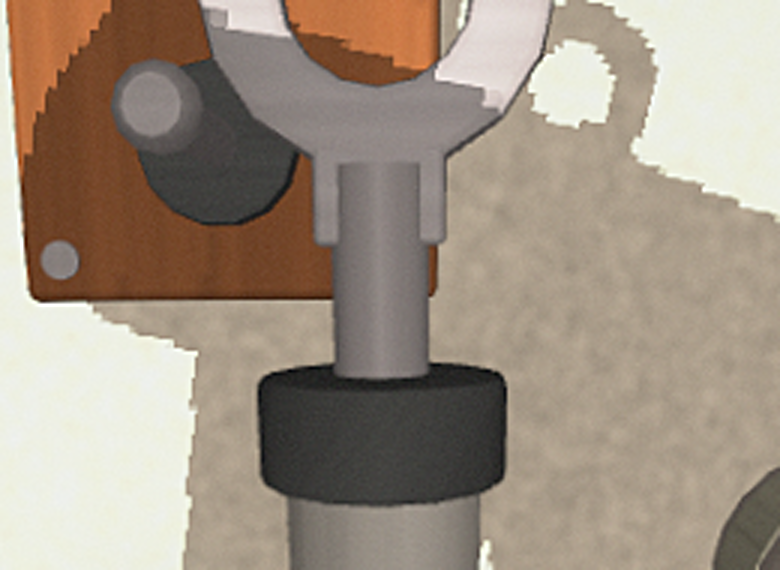

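The head's top face is centred at (180,34.3) and its outline at (182.3,35.7). The eye's near hole edge is at (255,28.3), with the hole centred on column 256.3. The mouth is at row 124.

```bash
python3 -c "
from h import *
s=readout.read_state();M=R.from_quat(s['ee_rot']).as_matrix();p=s['position']
f=-M[:,2];l=-M[:,1]
f=f*[1,1,0];f/=np.linalg.norm(f);l=np.array([-f[1],f[0],0])
def rel(n,P): d=P-p;print(n,P,'fwd',round(d@f,1),'left',round(d@l,1))
rel('head top',pt('w3',180,34.3,96));rel('head out',pt('w3',182.3,35.7,92));rel('headdepth',pt('w3',180,34))
rel('ring depth',pt('w3',256,40)); rel('ringL',pt('w3',210,5))
for z in (142,145,148): rel('near hole',pt('w3',256,28.3,z))
rel('mouth top',pt('w3',257,127)); rel('collar',pt('w3',257,145))
print(f,'top-cam head fwd',(np.array([642.2,-178.8,96])-p)@f,(np.array([642.2,-178.8,96])-p)@l)
"
```

```text
head top [ 646.4 -178.9   96. ] fwd 100.6 left 38.5
head out [ 646.3 -179.1   92. ] fwd 100.5 left 38.3
headdepth [ 646.6 -178.8   95.9] fwd 100.8 left 38.5
ring depth [ 645.2 -217.3  144. ] fwd 92.0 left 1.0
ringL [ 653.5 -199.5  144.3] fwd 103.6 left 16.9
near hole [ 649.3 -216.5  142. ] fwd 96.2 left 1.0
near hole [ 648.9 -216.6  145. ] fwd 95.8 left 1.0
near hole [ 648.4 -216.7  148. ] fwd 95.3 left 1.0
mouth top [ 616.1 -223.4  150.9] fwd 62.3 left 0.6
collar [ 610.9 -224.5  157. ] fwd 57.0 left 0.6
[0.98124615 0.19275888 0.        ] top-cam head fwd 96.50596029178497 39.367939866838235
```

Call:
arm_command(
  increments=[
    [[0,0,0],[-7,18,0],1],
    [[0,0,0],[-13.3,35.5,0],1],
    [[0,0,0],[-13.3,35.5,-10],1],
    [[0,0,0],[-13.3,35.5,-15],1],
    [[0,0,0],[-13.3,35.5,-15],1],
  ],
)

```text
clock: 6.75
position: [540.9, -200.5, 112.6]
ee_rot: [0.704, 0.07, -0.703, 0.067]
contact_force: [-0.1, -0.3, -3.1]
gripper_width: 29.4
```

```bash
python3 -c "
from h import *
s=snap('wrist','w4');snap('side','s4');print(s['position'],s['clock'],s['contact_force'])
a=cv2.imread('pics/w4.png')[0:80,200:320];a=cv2.resize(a,None,fx=4,fy=4,interpolation=cv2.INTER_CUBIC)
u,v=map(int,proj('s4',[646,-179,96]));print(u,v)
b=cv2.imread('pics/s4.png')[v-40:v+40,u-35:u+35];b=cv2.resize(b,None,fx=4,fy=4,interpolation=cv2.INTER_CUBIC)
cv2.imwrite('pics/m4.png',np.hstack([a,b]))"
```

```text
[ 540.89829721 -200.53022895  112.55535588] 6.75 [-0.09782999 -0.28055374 -3.07132251]
341 210
```

View pics/m4.png

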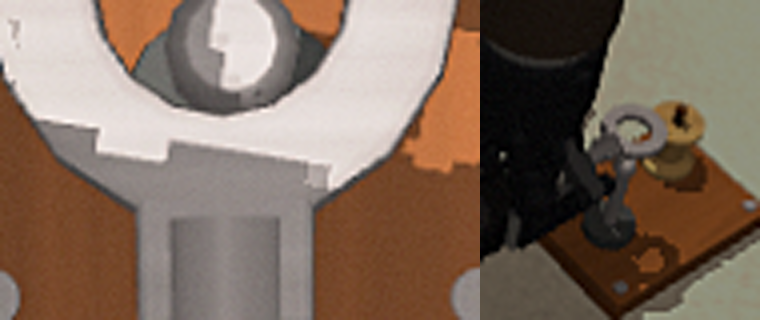

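The wrist crop (left) shows the head through the hole at (259.5,10.5), with the near hole edge at (255.5,28.7). In the side crop (right), the ring stands above and around the post's head.

```bash
python3 -c "
from h import *
s=readout.read_state();M=R.from_quat(s['ee_rot']).as_matrix();p=s['position']
f=-M[:,2]*[1,1,0];f/=np.linalg.norm(f);l=np.array([-f[1],f[0],0])
def rel(n,P): d=P-p;print(n,P,'fwd',round(d@f,1),'left',round(d@l,1))
rel('head top',pt('w4',259.5,10.5,96));rel('outL',pt('w4',241.5,11,94));rel('outR',pt('w4',275,11,94))
rel('near hole',pt('w4',255.5,28.7,129));rel('hL',pt('w4',224,3,129));rel('hR',pt('w4',287.5,3,129));rel('ringdep',pt('w4',255,34))
print(f,l)"
```

```text
head top [ 646.6 -179.8   96. ] fwd 106.9 left 0.6
outL [ 645.3 -172.    94. ] fwd 107.1 left 8.5
outR [ 648.1 -186.4   94. ] fwd 107.1 left -6.2
near hole [ 634.4 -180.9  129. ] fwd 94.7 left 1.8
hL [ 640.6 -168.8  129. ] fwd 103.1 left 12.5
hR [ 644.7 -190.1  129. ] fwd 103.1 left -9.2
ringdep [ 632.7 -181.1  128.1] fwd 93.0 left 2.0
[0.98131007 0.19243324 0.        ] [-0.19243324  0.98131007  0.        ]
```

Call:
arm_command(
  increments=[
    [[0,0,0],[1.3,-0.7,0],1],
    [[0,0,0],[1.3,-0.7,-10],1],
    [[0,0,0],[1.3,-0.7,-20],1],
    [[0,0,0],[1.3,-0.7,-28],1],
    [[0,0,0],[1.3,-0.7,-34],1],
  ],
)

```text
clock: 7.35
position: [542.4, -201.6, 77.9]
ee_rot: [0.704, 0.07, -0.703, 0.067]
contact_force: [0.0, -0.6, -2.7]
gripper_width: 28.9
```

Call:
arm_command(
  increments=[
    [[0,0,0],[0,0.3,-8],1],
    [[0,0,0],[0,0.3,-16],1],
    [[0,0,0],[0,0.3,-24],1],
    [[0,0,0],[0,0.3,-28],1],
    [[0,0,0],[0,0.3,-28],1],
  ],
)

```text
clock: 7.85
position: [542.0, -201.2, 49.1]
ee_rot: [-0.704, -0.07, 0.704, -0.067]
contact_force: [-0.1, 0.3, -2.8]
gripper_width: 29.2
```

```bash
python3 -c "
from h import *
s=snap('wrist','w5');snap('side','s5');print(s['position'],s['clock'],s['contact_force'])
a=cv2.imread('pics/w5.png')[0:80,200:320];a=cv2.resize(a,None,fx=4,fy=4,interpolation=cv2.INTER_CUBIC)
u,v=map(int,proj('s5',[646,-179,80]));print(u,v)
b=cv2.imread('pics/s5.png')[v-40:v+40,u-35:u+35];b=cv2.resize(b,None,fx=4,fy=4,interpolation=cv2.INTER_CUBIC)
cv2.imwrite('pics/m5.png',np.hstack([a,b]))"
```

```text
[ 542.00154359 -201.21471165   49.10186564] 7.85 [-0.07212248  0.26865817 -2.75415277]
340 214
```

View pics/m5.png

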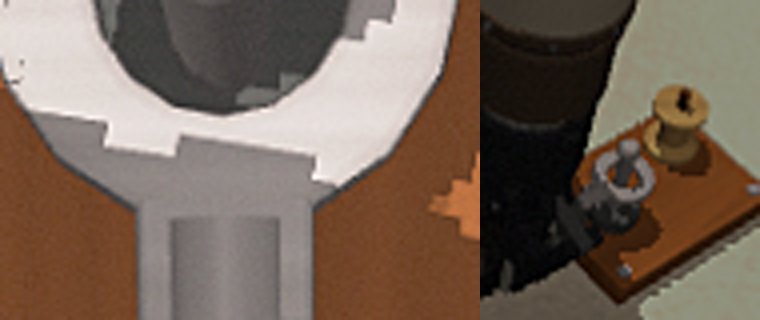

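The ring is round the post below the head, and no contact force shows. Now I'll draw along the gauge's axis.

Call:
arm_command(
  increments=[
    [[0,0,0],[-6,-1.2,0],1],
    [[0,0,0],[-12,-2.4,0],1],
    [[0,0,0],[-18,-3.5,0],1],
    [[0,0,0],[-24,-4.7,0],1],
    [[0,0,0],[-30,-5.9,0],1],
  ],
)

```text
clock: 8.45
position: [514.9, -207.4, 50.9]
ee_rot: [0.706, 0.07, -0.701, 0.068]
contact_force: [8.2, 0.4, -5.1]
gripper_width: 29.0
```

Call:
arm_command(
  increments=[
    [[0,0,0],[-3,-0.6,0],1],
    [[0,0,0],[-6,-1.2,0],1],
    [[0,0,0],[-8,-1.6,0],1],
    [[0,0,0],[-8,-1.6,0],1],
    [[0,0,0],[-8,-1.6,0],1],
  ],
)

```text
clock: 8.95
position: [509.5, -208.6, 51.6]
ee_rot: [0.708, 0.07, -0.699, 0.069]
contact_force: [8.5, 3.3, -6.5]
gripper_width: 29.1
```

```bash
python3 -c "
from h import *
s=snap('wrist','w6');print(s['position'],s['clock'],s['contact_force'])
a=cv2.imread('pics/w6.png')[0:150,190:330];a=cv2.resize(a,None,fx=4,fy=4,interpolation=cv2.INTER_CUBIC)
cv2.imwrite('pics/m6.png',cv2.convertScaleAbs(a,alpha=1.3))"
```

```text
[ 509.48601591 -208.60319049   51.55568122] 8.95 [ 8.48353     3.26733621 -6.45462571]
```

View pics/m6.png

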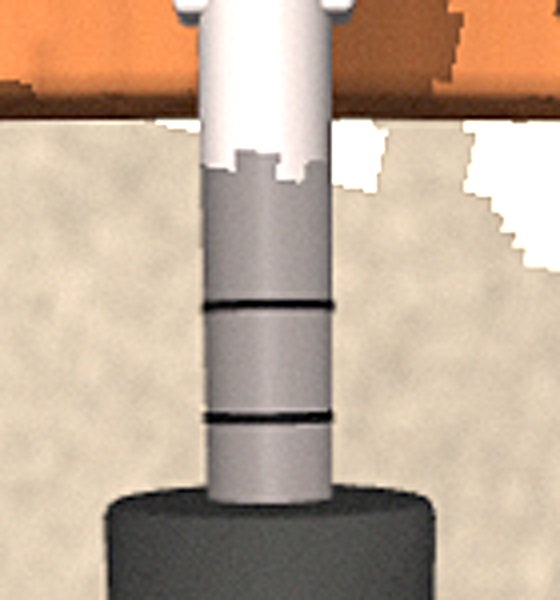

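Rings 10 and 20 are out, and the mouth is about 7 mm past the 20 ring, so the draw is about 27 mm. That agrees with the force of about 9 N. I'll check the tilt before the last part.

```bash
python3 -c "
from h import *
s=readout.read_state();print(R.from_quat(s['ee_rot']).as_matrix().round(4))
for P in [(190+268/4,304/4),(190+268/4,417/4),(257,497/4)]: print(pt('w6',*P),pt('w6',*P,70.5))"
```

```text
[[ 1.320e-02  1.951e-01 -9.807e-01]
 [ 3.000e-03 -9.808e-01 -1.951e-01]
 [-9.999e-01 -4.000e-04 -1.350e-02]]
[ 587.2 -192.4   69.5] [ 587.1 -192.4   70.5]
[ 577.5 -194.3   70.1] [ 577.5 -194.3   70.5]
[ 570.4 -195.7   69.9] [ 570.5 -195.7   70.5]
```

Call:
arm_command(
  increments=[
    [[-0.1,0.4,0],[-3,-0.6,-1],1],
    [[-0.15,0.8,0],[-6,-1.2,-2],1],
    [[-0.15,0.8,0],[-9,-1.8,-2],1],
    [[-0.15,0.8,0],[-11,-2.2,-2],1],
    [[-0.15,0.8,0],[-12,-2.4,-2],1],
  ],
)

```text
clock: 9.5
position: [502.6, -210.7, 51.3]
ee_rot: [0.707, 0.07, -0.7, 0.071]
contact_force: [10.0, 4.2, -4.9]
gripper_width: 29.1
```

Call:
arm_command(
  increments=[
    [[0,0,0],[-2,-0.4,0],1],
    [[0,0,0],[-2,-0.4,0],1],
    [[0,0,0],[-2,-0.4,0],1],
    [[0,0,0],[-2,-0.4,0],1],
    [[0,0,0],[-2,-0.4,0],1],
  ],
)

```text
clock: 10.0
position: [504.6, -210.6, 52.5]
ee_rot: [0.71, 0.07, -0.697, 0.073]
contact_force: [8.6, 4.2, -6.0]
gripper_width: 29.1
```

```bash
python3 -c "
from h import *
s=snap('wrist','w7');print(s['position'],s['clock'],s['contact_force']);print(R.from_quat(s['ee_rot']).as_matrix()[:,2].round(4))
a=cv2.imread('pics/w7.png')[0:150,190:330];a=cv2.resize(a,None,fx=4,fy=4,interpolation=cv2.INTER_CUBIC)
cv2.imwrite('pics/m7.png',cv2.convertScaleAbs(a,alpha=1.3))"
```

```text
[ 504.61960288 -210.5778637    52.45193877] 10.0 [ 8.63169215  4.18189647 -5.95910522]
[-0.9793 -0.2015 -0.019 ]
```

View pics/m7.png

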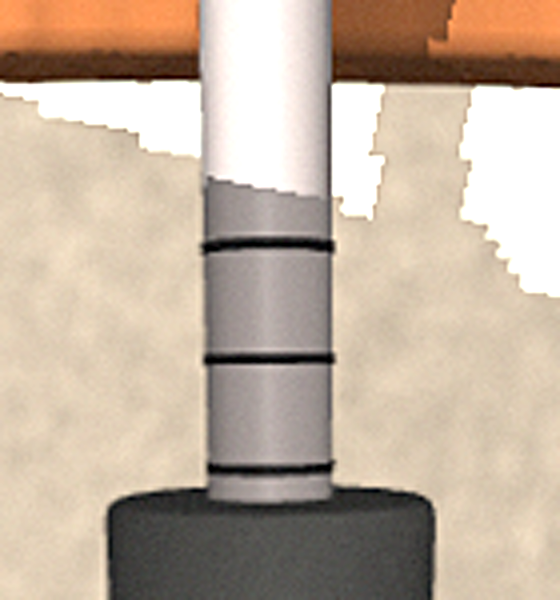

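Rings 10, 20 and 30 are out, so the draw is about 32 mm. The arm yields about 4 mm under load and the nose is up 1°. I'll lead the commands and measure the marks from the rod's brightness profile (2 views left).

Call:
arm_command(
  increments=[
    [[-0.15,0.8,0],[-4,-0.8,-1.5],1],
    [[-0.3,1.6,0],[-8,-1.6,-3],1],
    [[-0.3,1.6,0],[-11,-2.1,-3],1],
    [[-0.3,1.6,0],[-11,-2.1,-3],1],
    [[-0.3,1.6,0],[-11,-2.1,-3],1],
  ],
)

```text
clock: 10.55
position: [500.9, -212.4, 52.5]
ee_rot: [0.706, 0.07, -0.701, 0.077]
contact_force: [10.0, 5.9, -1.5]
gripper_width: 29.2
```

```bash
cat > prof.py <<'E'
import sys
from h import *
n=sys.argv[1]
s=snap('wrist',n);print(s['position'],s['clock'],s['contact_force'],s['joint_vel'].round(3));print(R.from_quat(s['ee_rot']).as_matrix()[:,2].round(4))
g=cv2.imread(f'pics/{n}.png')[:150,250:265].mean(axis=(1,2));print(g[20:150].astype(int).tolist())
E
python3 prof.py w8
```

```text
[ 500.8989919  -212.38001014   52.47937225] 10.55 [ 9.96832032  5.88650962 -1.53523795] [ 0.001 -0.     0.    -0.002 -0.001  0.001]
[-0.9785 -0.2063 -0.0067]
[205, 206, 206, 205, 206, 205, 206, 206, 206, 206, 206, 207, 207, 206, 206, 207, 207, 206, 208, 211, 194, 160, 124, 125, 127, 127, 132, 124, 4, 7, 72, 126, 130, 128, 127, 127, 127, 127, 126, 127, 127, 127, 127, 127, 128, 127, 127, 128, 127, 127, 127, 127, 128, 127, 128, 130, 125, 79, 5, 25, 107, 134, 129, 128, 127, 127, 127, 127, 127, 127, 128, 127, 128, 127, 127, 127, 128, 127, 127, 127, 128, 128, 128, 128, 132, 135, 2, 14, 60, 140, 130, 128, 127, 127, 127, 127, 127, 128, 134, 123, 11, 19, 24, 22, 21, 26, 36, 34, 38, 50, 64, 63, 63, 64, 63, 63, 63, 63, 64, 63, 63, 64, 63, 64, 63, 65, 65, 64, 65, 64]
```

Call:
arm_command(
  increments=[
    [[0,0.2,0],[-3,0,0],1],
    [[0,0.4,0],[-6,0.2,-0.5],1],
    [[0,0.5,0],[-9,0.2,-1],1],
    [[0,0.5,0],[-9,0.2,-1],1],
    [[0,0.5,0],[-9,0.2,-1],1],
  ],
)

```text
clock: 11.1
position: [498.7, -212.3, 54.0]
ee_rot: [0.708, 0.07, -0.698, 0.079]
contact_force: [12.0, 2.4, -4.4]
gripper_width: 29.0
```

```bash
python3 prof.py w9
```

```text
[ 498.74997115 -212.34333803   54.02595287] 11.1 [12.02946232  2.38915941 -4.43725277] [ 0.     0.001  0.     0.001 -0.001  0.002]
[-0.9779 -0.2089 -0.0131]
[207, 207, 207, 208, 208, 208, 207, 207, 208, 207, 208, 208, 208, 208, 209, 208, 208, 208, 209, 212, 227, 120, 19, 24, 114, 230, 191, 153, 127, 124, 127, 126, 127, 126, 127, 126, 126, 126, 126, 127, 126, 127, 126, 127, 127, 127, 127, 126, 128, 133, 128, 8, 7, 71, 130, 130, 127, 127, 126, 127, 127, 127, 127, 126, 127, 127, 127, 127, 127, 127, 127, 127, 127, 128, 126, 128, 128, 130, 139, 69, 9, 11, 111, 136, 128, 128, 127, 128, 127, 127, 128, 130, 128, 67, 14, 18, 21, 22, 22, 23, 23, 21, 22, 22, 23, 30, 35, 36, 48, 62, 63, 63, 63, 63, 63, 64, 63, 64, 63, 63, 64, 64, 64, 63, 64, 64, 65, 64, 65, 63]
```

Call:
arm_command(
  increments=[
    [[-0.1,0.5,0],[-4,-0.5,-1.5],1],
    [[-0.2,1.2,0],[-8,-1,-3],1],
    [[-0.2,1.4,0],[-9.6,-1.2,-3.5],1],
    [[-0.2,1.4,0],[-9.6,-1.2,-3.5],1],
    [[-0.2,1.4,0],[-9.6,-1.2,-3.5],1],
  ],
)

```text
clock: 11.65
position: [497.6, -213.6, 53.9]
ee_rot: [0.706, 0.069, -0.7, 0.082]
contact_force: [11.9, 4.1, -1.3]
gripper_width: 29.7
```

```bash
python3 prof.py w10; python3 -c "
from h import *
crop('w10',190,0,330,150,4,'m10')"
```

```text
[ 497.64720973 -213.60700673   53.9344687 ] 11.65 [11.93201065  4.08468634 -1.3442205 ] [-0.    -0.    -0.002 -0.002 -0.002 -0.002]
[-0.9771 -0.2129 -0.0071]
[207, 207, 207, 207, 208, 207, 207, 207, 208, 207, 208, 208, 208, 208, 208, 210, 223, 142, 39, 15, 99, 228, 203, 162, 139, 143, 145, 150, 149, 149, 138, 124, 125, 126, 125, 126, 126, 127, 127, 127, 126, 127, 127, 126, 127, 130, 135, 41, 8, 38, 109, 133, 127, 127, 127, 127, 127, 127, 127, 128, 127, 128, 127, 127, 127, 127, 127, 127, 127, 127, 127, 127, 127, 127, 131, 133, 27, 10, 37, 140, 131, 127, 127, 128, 127, 127, 127, 127, 132, 133, 30, 14, 23, 23, 20, 23, 22, 22, 20, 24, 22, 23, 21, 23, 23, 30, 34, 36, 44, 59, 63, 64, 64, 63, 62, 64, 63, 64, 64, 63, 64, 65, 64, 64, 64, 64, 64, 64, 64, 65]
```

View pics/m10.png

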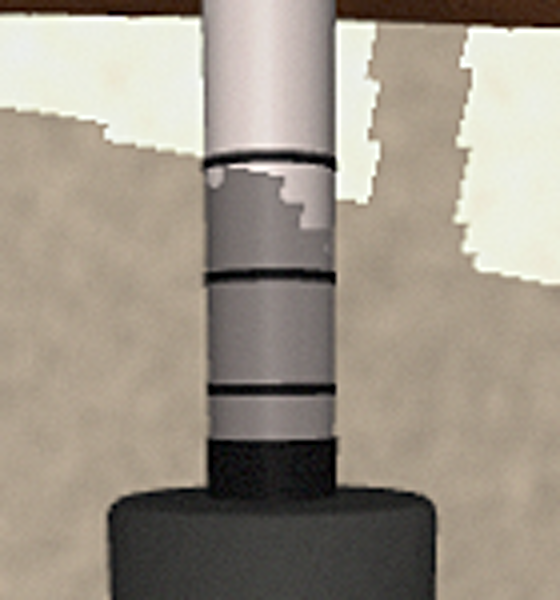

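The band shows about 5.1 of its 6 mm (rows 438–497 in the crop), so the draw is about 39 mm. A little more is needed.

Call:
arm_command(
  increments=[
    [[-0.1,0.5,0],[-4,-0.2,-1.5],1],
    [[-0.2,1,0],[-8,-0.4,-3],1],
    [[-0.2,1.3,0],[-10.4,-0.5,-3.3],1],
    [[-0.2,1.3,0],[-10.4,-0.5,-3.3],1],
    [[-0.2,1.3,0],[-10.4,-0.5,-3.3],1],
  ],
)

```text
clock: 12.2
position: [496.4, -214.4, 54.3]
ee_rot: [0.705, 0.068, -0.7, 0.086]
contact_force: [12.3, 3.7, -0.3]
gripper_width: 29.2
```

```bash
python3 prof.py w11
```

```text
[ 496.36977519 -214.35306389   54.31170756] 12.2 [12.34119628  3.7066673  -0.34095317] [ 0.001 -0.     0.002 -0.002 -0.003 -0.002]
[-0.9763 -0.2166 -0.0042]
[207, 207, 207, 207, 208, 208, 208, 208, 208, 208, 209, 214, 204, 120, 16, 12, 170, 215, 211, 209, 208, 209, 209, 211, 194, 180, 183, 190, 190, 191, 186, 165, 158, 159, 164, 166, 168, 157, 136, 133, 140, 142, 157, 24, 11, 18, 130, 132, 128, 127, 127, 127, 126, 128, 126, 127, 127, 128, 126, 127, 127, 127, 127, 127, 127, 126, 127, 127, 126, 127, 132, 118, 40, 8, 37, 136, 131, 127, 127, 127, 127, 126, 128, 127, 131, 137, 37, 16, 22, 22, 23, 22, 22, 21, 22, 23, 21, 21, 21, 23, 20, 12, 67, 129, 127, 79, 26, 33, 44, 57, 62, 63, 63, 63, 64, 62, 63, 64, 65, 63, 63, 64, 63, 64, 63, 65, 65, 63, 65, 64]
```

```bash
python3 prof.py w12 | head -2; python3 -c "
from h import *
snap('side','s12')
a=cv2.imread('pics/w12.png')[0:150,190:330];a=cv2.resize(a,None,fx=2.56,fy=2.56,interpolation=cv2.INTER_CUBIC)
cv2.imwrite('pics/m12.png',np.hstack([a,cv2.resize(cv2.imread('pics/s12.png'),None,fx=.8,fy=.8) if 0 else cv2.imread('pics/s12.png')[:,130:]])[:,:800])"
```

```text
[ 496.35056542 -214.35044377   54.31641254] 12.25 [11.34747473  4.03088553 -0.51561249] [-0.    -0.     0.001 -0.    -0.    -0.   ]
[-0.9763 -0.2165 -0.0041]
```

View pics/m12.png

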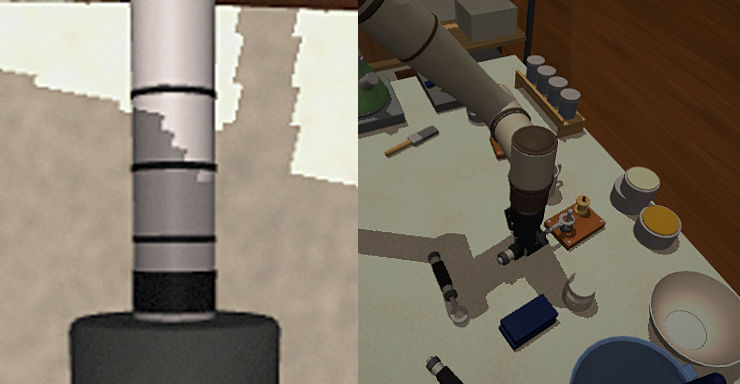

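The broad band (rows 271–312 in the crop) is fully out, with a sliver of bare rod below it. The eye is on the post and the arm is still. The jar and blocks stand where they were. Handing in.

```bash
python3 -c "
from h import *
print(arm.job_done()); s=readout.read_state();print(s['position'],s['clock'],s['contact_force'])"
```

```text
the job is handed in; nothing more can be done
None
the job is handed in; nothing more can be done
```

The gauge is in the gripper, its eye hung over the headed post below the head. It is drawn level towards the robot until the broad band is just fully out of the mouth. I took the gauge farthest to the left and handed the job in at about 12.3 s.

**Last checks:**
- **Draw:** the wrist camera shows the whole band plus about 1 mm of bare rod below it, so the rod is drawn about 41 mm.
- **Force:** the pull reads about 12 N, which agrees with that draw.
- **Level:** the gauge was tilted about 0.2° and held about 67 mm above the bench. The arm was still.
- **Other things:** the jar and blocks stood where they were. The arm hides most of the mug and the tin in the last side picture, so I could not confirm those two by eye; the gripper passed well above them.

**Disagreements:**
- The top camera put the post about 4 mm off the wrist camera's position. I used the wrist camera's, and the eye went on with no contact force.
- The arm yielded about 7–9 mm under the pull, so I reached the mark in several small steps. It rose about 5 mm while drawing.

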